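# Put the chrome socket set back in its drawer tray

### The job

Put the chrome socket set back in its tray: stand each of the three chrome sockets upright in the well of the holder whose colour matches its band, and press the extension bar down into the two spring clips until it snaps fully home. The two black impact sockets with the same bands belong to another set: leave them standing where they are.

Things in the scene. Friction and masses are not known exactly. Their poses are not given: they have to be found in the camera images.
- red_socket_mid (a point): centre (half-way up) of the bright chrome deep socket with the red band round its mouth: a smooth upright cylinder, 43 mm in diameter and 75 mm tall, hexagonal hole on top. It stands loose on the bench. It weighs about 0.36 kg.
- yellow_socket_mid (a point): centre (half-way up) of the bright chrome deep socket with the yellow band round its mouth: a smooth upright cylinder, 34 mm in diameter and 75 mm tall, hexagonal hole on top. It stands loose on the bench. It weighs about 0.25 kg.
- blue_socket_mid (a point): centre (half-way up) of the bright chrome deep socket with the blue band round its mouth: a smooth upright cylinder, 26 mm in diameter and 75 mm tall, hexagonal hole on top. It stands loose on the bench. It weighs about 0.16 kg.
- bar_mid (a point): middle of the shaft, on its axis, of the chrome extension bar, 125 mm long, 0.19 kg, lying on the bench with its axis 11 mm up. x runs along the bar. The round shaft is 15 mm in diameter and reaches 37 mm either way; then at -x a hexagonal head 22 mm across flats (26 mm long), at +x a round 22 mm collar (12 mm long) and a 12.7 mm square end.
- red_well (a point): centre of the floor of the round well in the red socket holder: well 59 mm across, 15 mm deep; the 43 mm socket standing in it has its centre 37.5 mm above this point. The holder is a square red block, 94 x 94 mm, 20 mm high, fixed on the low green tray, its top 24 mm above the bench (15 mm above this point). x and y along its sides, z up.
- yellow_well (a point): centre of the floor of the round well in the yellow socket holder: well 50 mm across, 15 mm deep; the 34 mm socket standing in it has its centre 37.5 mm above this point. The holder is a square yellow block, 94 x 94 mm, 20 mm high, fixed on the low green tray, its top 24 mm above the bench (15 mm above this point). x and y along its sides, z up.
- blue_well (a point): centre of the floor of the round well in the blue socket holder: well 42 mm across, 15 mm deep; the 26 mm socket standing in it has its centre 37.5 mm above this point. The holder is a square blue block, 94 x 94 mm, 20 mm high, fixed on the low green tray, its top 24 mm above the bench (15 mm above this point). x and y along its sides, z up.
- clip_seat (a point): where bar_mid lies when the bar is home in the grey clip holder, 33.5 mm over the bench; bar along this x, either way round. A grey plate (94 x 94, top 10 mm over the bench) bears two 6 mm wide clips 27 mm either way along x, free between them. Sprung jaws flare to 37 mm wide 26 mm above this point, narrow to 10 mm 7 mm above; about 10 N straight down snaps it in. Unpressed it lies 14 mm high.
- black_red_socket_mid (a point): centre (half-way up) of the black impact deep socket with the red band round its mouth: a smooth upright cylinder, 43 mm in diameter and 75 mm tall, hexagonal hole on top. It stands loose on the bench. Does not belong to this set: not to be moved.
- black_blue_socket_mid (a point): centre (half-way up) of the black impact deep socket with the blue band round its mouth: a smooth upright cylinder, 26 mm in diameter and 75 mm tall, hexagonal hole on top. It stands loose on the bench. Does not belong to this set: not to be moved.
There are look-alikes about, which are no part of the job. Of the things shaped like the part that bears red_well, the red one is meant.

How it is judged (in metres and radians):
At the end, for the whole second after the job is handed in: Each chrome socket stands upright (0.12 rad) on the floor of its own colour's well, within 12 mm of the centre; the bar lies home in both clips, within 10 mm level, 4 mm in height and 0.1 rad; all released and at rest; both black sockets within 30 mm of where they stood (horizontal distance between red_socket_mid and red_well below 0.012 m and z of red_socket_mid in the frame of red_well between 0.033 and 0.042 m and angle between each of red_socket_mid, yellow_socket_mid, blue_socket_mid's own z axis and vertical below 0.12 rad and linear speed of each of red_socket, yellow_socket, blue_socket, bar below 0.02 m/s and horizontal distance between yellow_socket_mid and yellow_well below 0.012 m and z of yellow_socket_mid in the frame of yellow_well between 0.033 and 0.042 m and horizontal distance between blue_socket_mid and blue_well below 0.012 m and z of blue_socket_mid in the frame of blue_well between 0.033 and 0.042 m and horizontal distance between bar_mid and clip_seat below 0.01 m and z of bar_mid in the frame of clip_seat between -0.004 and 0.004 m and angle between the x axis of bar_mid and the x axis of clip_seat, either way round below 0.1 rad and distance of each of black_red_socket_mid, black_blue_socket_mid from where it was at the start of the episode below 0.03 m); the robot touches nothing.
It fails at once if the black red-banded socket is shifted by more than 30 mm or knocked over (distance of black_red_socket_mid from where it was at the start of the episode above 0.03 m or angle between black_red_socket_mid's own z axis and vertical above 0.5 rad).
It fails at once if the black blue-banded socket is shifted by more than 30 mm or knocked over (distance of black_blue_socket_mid from where it was at the start of the episode above 0.03 m or angle between black_blue_socket_mid's own z axis and vertical above 0.5 rad).
It also fails if it takes over 99 s, if anything falls off the work surface, if the arm or the gripper's body presses on something with over 40 N, if the wrist force passes 120 N, or if a joint passes its speed limit or range.

### The arm

A 7-joint arm with a two-finger parallel gripper is mounted at the origin on the work surface. World frame = base frame: x ahead of the robot, y to its left, z up, the work surface at z = 0. Lengths are in mm, angles in degrees, forces in N, time in s.
With the tool pointing down it reaches from about 400 to 850 mm from the base axis. Payload 6.9 kg.
Tool frame: the origin (TCP) lies on the centre line of the jaws, within the pads' length; the fingertips stand 11 mm ahead of it and the grasp point (between the pads) lies 8 mm behind it; z points along the fingers, y is the direction in which the jaws open and shut (so a half turn about z gives the same grasp; the last joint's range is limited). The gripper opens to 85 mm and grips with 20 to 120 N. Pads are 22 mm wide; open, the fingers measure 114 mm over their backs; the gripper's body (76 mm by 85 mm) begins 54 mm behind the grasp point. The pads swing forward as they close: fully open they stand 13 mm farther back than shut.
Start: joints at [75.029, 29.078, -13.613, 85.955, 7.202, 65.827, -8.869], TCP at [224.114, -583.425, 242.275] pointing down, gripper open.
Joint ranges: [-176.47, 176.47], [-13.61, 117.27], [-81.72, 77.17], [0.22, 143.17], [-87.28, 267.28], [10, 112.55], [-165.47, 165.47]. Speed limits (degrees/s): [136.94, 136.94, 180, 180, 180, 180, 180].

### API

Orientations are given as [roll, pitch, yaw] about the fixed x, y, z axes, in that order (R = Rz(yaw) Ry(pitch) Rx(roll)).
In Python, from workcell import telemetry, eyes, workorder gives the robot as it stands.
- The arm moves only by the tool carry_out, never from a script. Its argument "rows" is a list of rows, each a list of 3 entries, a list of its own where there are three numbers: the opening, from -1 (shut) to 1 (fully open), then the shift along the tool's x, y, z in mm, then the turn about the tool's z in rad. In form: [[fingers, [tx, ty, tz], roll], ...]. A call has 1 to 5 rows; each row is the pose to reach, as a shift and turn from the pose commanded when the call began, along the tool's axes at that moment; what a row does not reach only later rows make up. A row lasts 1/12 s, in which the tool goes at most 41.7 mm and 7.16 degrees, less where a joint would pass 70% of its speed; a pose out of reach is approached as far as the arm can. A call with a gripper value outside its range is refused whole. The fingers move at their own pace and stop on an object; "force" is the grip in N (left out, the last holds). Time passes only in rows, so rows that repeat a pose let the fingers close. It gives the time, the measured TCP pose, the force and the opening at its end, in the units of the state.
- telemetry.sense(): the state, without advancing time (a new reading comes with each control period).
- eyes.grab_frame(name): name is "scene" or "top" or "wrist"; returns (picture, depth): 400x640x3 uint8, blue, green, red; 400x640 float32, mm along the optical axis (not along the pixel's ray), 0 where there is no reading.
- eyes.get_calibration(name): a dict with "intrinsics" (3x3 intrinsics, pixels), "pose" (4x4, takes a point from camera to world coordinates). Camera axes: x right, y up, looking along -z (the intrinsics and any distortion apply to the point x, -y, -z); pixel columns grow to the right and rows downward; lengths in mm; the calibration is good to about 2 mm. A picture is of the moment at which its call begins: read the wrist's pose just before it. get_calibration takes no time and is no camera call; for the wrist camera it gives the pose at the moment of the call.
- workorder.job_done(): hands the job in, once; it reports no verdict.
Trained networks look in the newest picture that a camera, given by its name, has taken for a name from the list of things; names that differ only in an ending like _2 or _b are one class to them, and where a whole thing is asked for, a point or a joint stands for the part that bears it (a point fixed in the world has none). Each returns a list of dicts, best first, with "score" (0 to 1); they miss things now and then, are a little off and sometimes report something else, mostly with a low value. They report only what shows in the picture. A call takes as long as a camera call. They do not tell look-alikes from the thing itself.
- eyes.spot_in(query, camera): "xyz" ([x, y, z] in mm, in world coordinates, good to about 4 mm: the middle of the surface that is visible of it).
- eyes.masks_of(query, camera): "pixels" (400x640 bool, what is visible of it).
The state is a dict: "time": time; "qpos": joint angles; "joint_vel": joint speeds; "joint_efforts": joint torques, N m; "tool_pos": TCP position; "tool_rot": TCP orientation; "force": force on the tool from outside, world axes, zero at the start; "ft_torque": the same for the moment, N m; "opening": opening from 0.0 (shut) to 1.0 (fully open).
Only numpy, scipy, OpenCV 4.12 (cv2) and the standard library are available. Lean on these libraries where they do the work, as an engineer would, in place of code of your own. Each camera call takes 0.05 s, during which the arm holds its last target. There are 200 camera calls.

## Working session

There is one attempt and no reset: what is moved stays moved. The work goes in short steps, Python scripts to look and compute and a tool call to move; the robot and the scene stay as the last step left them, time stands still between calls to the robot, and variables do not carry over. Pictures are saved under pics/ and viewed, about 12 in all and at most 16, crops included, and the job is handed in when it is done.

Besides the shell and the picture viewer there is one more tool, called after "Request:" as name(argument=value, ...), one argument or row to a line, values as JSON. carry_out: Moves the arm, as the interface text tells. Its arguments: {"type":"object","properties":{"rows":{"type":"array"},"force":{"type":"number"}},"required":["rows"]}

```bash
mkdir -p pics; python3 - <<'E'
from workcell import telemetry, eyes
import cv2,numpy as np
s=telemetry.sense(); print({k:np.round(v,3).tolist() for k,v in s.items()})
for c in ["top","scene"]:
    p,d=eyes.grab_frame(c); cv2.imwrite(f"pics/{c}0.png",p); np.save(f"{c}d.npy",d); np.save(f"{c}p.npy",p)
    k=eyes.get_calibration(c); print(c,np.round(k["intrinsics"],1).tolist(),np.round(k["pose"],3).tolist())
    for q in ["red_socket_mid","yellow_socket_mid","blue_socket_mid","bar_mid","red_well","yellow_well","blue_well","clip_seat","black_red_socket_mid","black_blue_socket_mid"]:
        print(q,[(np.round(r["xyz"]).tolist(),round(r["score"],2)) for r in eyes.spot_in(q,c)[:5]])
print(telemetry.sense()["time"])
E
```

```text
{'time': 0.0, 'qpos': [75.031, 29.126, -13.608, 86.01, 7.203, 65.828, -8.87], 'joint_vel': [0.033, 0.065, -0.029, -0.028, 0.023, -0.021, -0.001], 'joint_efforts': [-0.0, -62.059, -2.187, -24.965, 0.013, 0.012, 0.0], 'tool_pos': [223.855, -582.995, 241.418], 'tool_rot': [-179.895, 0.003, 21.014], 'force': [-0.373, -0.371, -0.601], 'ft_torque': [0.024, 0.014, 0.027], 'opening': 1.0}
top [[463.9, 0.0, 309.5], [0.0, 463.9, 200.5], [0.0, 0.0, 1.0]] [[0.02, 0.996, -0.081, 459.219], [-1.0, 0.021, 0.004, -9.582], [0.006, 0.081, 0.997, 1175.289], [0.0, 0.0, 0.0, 1.0]]
red_socket_mid [([468.0, -18.0, 67.0], 0.49)]
yellow_socket_mid [([464.0, -293.0, 64.0], 0.57)]
blue_socket_mid [([465.0, 294.0, 67.0], 0.51)]
bar_mid [([431.0, 162.0, 18.0], 0.63)]
red_well [([652.0, -72.0, 25.0], 0.89), ([631.0, -378.0, 19.0], 0.58)]
yellow_well []
blue_well [([664.0, -167.0, 26.0], 0.74)]
clip_seat [([621.0, 124.0, 13.0], 0.65)]
black_red_socket_mid [([445.0, -171.0, 67.0], 0.53)]
black_blue_socket_mid [([601.0, 312.0, 66.0], 0.64)]
scene [[413.9, 0.0, 320.2], [0.0, 413.9, 197.9], [0.0, 0.0, 1.0]] [[-0.877, -0.269, 0.398, 980.608], [0.48, -0.475, 0.738, 737.454], [-0.009, 0.838, 0.546, 617.401], [0.0, 0.0, 0.0, 1.0]]
red_socket_mid [([472.0, 0.0, 46.0], 0.75)]
yellow_socket_mid [([466.0, -285.0, 41.0], 0.79), ([610.0, 319.0, 52.0], 0.2)]
blue_socket_mid [([473.0, 303.0, 45.0], 0.94)]
bar_mid [([435.0, 174.0, 16.0], 0.74)]
red_well [([635.0, -368.0, 19.0], 0.98), ([655.0, -78.0, 27.0], 0.9)]
yellow_well [([639.0, 24.0, 24.0], 0.75)]
blue_well [([664.0, -168.0, 26.0], 0.78)]
clip_seat [([627.0, 130.0, 14.0], 0.85)]
black_red_socket_mid [([445.0, -159.0, 51.0], 0.75)]
black_blue_socket_mid [([609.0, 322.0, 49.0], 0.67)]
1.1
```

View pics/top0.png

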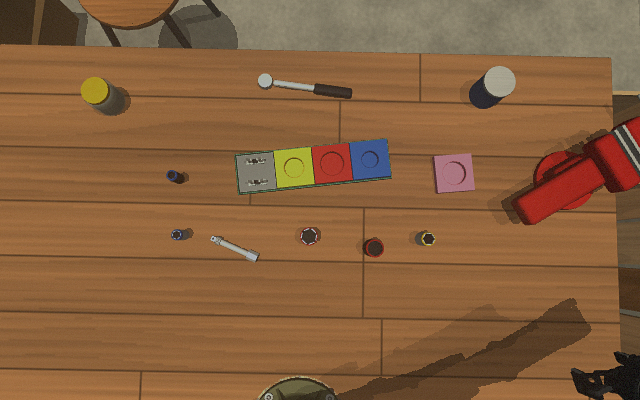

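View pics/scene0.png

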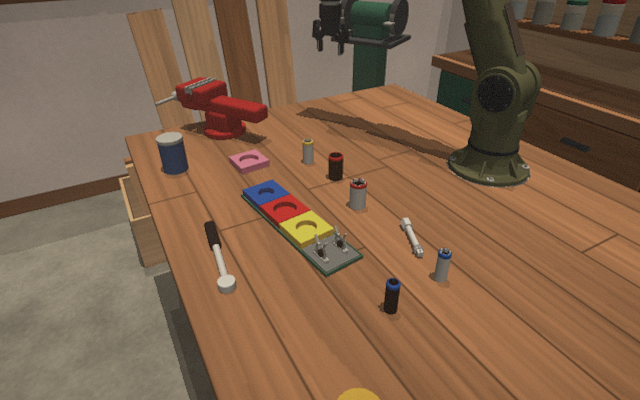

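The top view shows the tray with, left to right, clips (256,171), yellow (294,167), red (331,163) and blue (370,160). The pink decoy is at (454,173). Chrome sockets are red (309,236), yellow (428,238) and blue (180,235). The black ones are at (374,247) and (175,177), and the bar runs (213,238)–(258,258). The scene view agrees.

```bash
cat > h.py <<'E'
import numpy as np,cv2
from workcell import telemetry, eyes
def cloud(d,k):
    K,T=k["intrinsics"],np.array(k["pose"]); v,u=np.mgrid[:400,:640]
    P=np.stack([(u-K[0][2])*d/K[0][0],-(v-K[1][2])*d/K[1][1],-d,np.ones_like(d)],-1)
    return (P@T.T)[...,:3]
def rect(m,W):
    q=W[m][:,:2].astype(np.float32); r=cv2.minAreaRect(q); return r
E
python3 - <<'E'
from h import *
p=np.load("topp.npy");d=np.load("topd.npy");W=cloud(d,eyes.get_calibration("top"))
hsv=cv2.cvtColor(p,cv2.COLOR_BGR2HSV)
for n,x,y in [("red",468,-18),("yel",464,-293),("blu",465,294),("bred",445,-171),("bblu",601,312)]:
    m=(d>0)&(np.hypot(W[...,0]-x,W[...,1]-y)<40)&(W[...,2]>55); q=W[m&(W[...,2]>69)]
    print(n,m.sum(),np.round(W[m][:,2].max(),1),[np.round(a,1) for a in cv2.minEnclosingCircle(q[:,:2].astype(np.float32))],np.round((q.min(0)+q.max(0))/2,1))
z=W[...,2]
for n,c,lo,hi in [("yel",(294,167),20,35),("red",(331,163),100,0),("blu",(370,160),100,130)]:
    H=hsv[...,0]; hh=int(hsv[c[1],c[0],0]); dh=np.minimum(abs(H.astype(int)-hh),180-abs(H.astype(int)-hh))
    b=np.zeros_like(H,bool); b[c[1]-28:c[1]+29,c[0]-28:c[0]+29]=1
    m=b&(dh<8)&(hsv[...,1]>110)&(z>20)&(z<30)
    m2=b&(dh<8)&(z<16)&(z>4)&(np.hypot(W[...,0]-W[c[1],c[0],0],W[...,1]-W[c[1],c[0],1])<32)
    print(n,m.sum(),np.round(np.hstack(rect(m,W)),1),"zmed",np.median(z[m]).round(1),"well",m2.sum(),W[m2].mean(0).round(1))
b=np.zeros(z.shape,bool); b[135:200,230:396]=1
for lo in (2.5,7): m=b&(z>lo)&(z<30); print("tray",lo,np.round(np.hstack(rect(m,W)),1))
m=b&(z>7)&(z<14)&(np.arange(640)[None]<280); print("plate",m.sum(),np.round(np.hstack(rect(m,W)),1),np.median(z[m]))
m=b&(z>30); n,l=cv2.connectedComponents(m.astype(np.uint8))
for i in range(1,n): print("clip",(l==i).sum(),W[l==i].mean(0).round(1))
b[:]=0; b[225:270,200:270]=1
m=b&(z>6); q=W[m]; r=rect(m,W); print("bar",m.sum(),np.round(np.hstack(r),1),q[:,2].max().round(1),"bench",np.median(z[b&~m]).round(2))
e=cv2.fitLine(q[:,:2].astype(np.float32),cv2.DIST_HUBER,0,.01,.01).ravel(); print(e, np.degrees(np.arctan2(e[1],e[0])))
c=q[:,:2].mean(0); t=(q[:,:2]-c)@e[:2]; s=(q[:,:2]-c)@np.array([-e[1],e[0]])
for a in range(-70,75,10):
    k=(t>=a)&(t<a+10); print(a,k.sum(),(np.ptp(s[k]).round(1),np.round(s[k].mean(),1),q[k,2].max().round(1)) if k.any() else "")
print(c,t.min(),t.max())
cv2.imwrite("pics/crop.png",cv2.resize(p[130:270,160:460],None,fx=2.6,fy=2.6,interpolation=2))
E
```

```text
red 254 79.1 [array([464.7, -13.8]), np.float64(21.3)] [464.7 -13.9  74.1]
yel 180 80.6 [array([ 464.3, -297.6]), np.float64(17.3)] [ 464.6 -297.9   74.8]
blu 113 78.0 [array([462.8, 299.3]), np.float64(13.5)] [463.  299.3  73.5]
bred 273 79.8 [array([ 439.6, -171. ]), np.float64(21.5)] [ 439.6 -171.    74.4]
bblu 114 78.9 [array([602.8, 316.8]), np.float64(13.3)] [603.3 316.7  74.2]
yel 1027 [636.4  26.8  94.   94.    7.4] zmed 23.8 well 269 [637.6  25.9   8.9]
red 930 [648.8 -68.4  94.4  94.3   7.3] zmed 23.7 well 405 [650.4 -69.1   8.9]
blu 1089 [ 661.4 -163.3   93.6   94.2    7.8] zmed 23.8 well 188 [ 662.3 -164.4    8.7]
tray 2.5 [641.  -21.3 165.1 422.4   1.2]
tray 7 [633.4 -22.  122.7 392.2   7.4]
plate 1202 [624.4 118.8 104.2 110.5   7.3] 9.972404040514107
clip 1 [ 459.2   -9.6 1175.3]
clip 1 [ 459.2   -9.6 1175.3]
clip 1 [ 459.2   -9.6 1175.3]
clip 1 [ 459.2   -9.6 1175.3]
clip 1 [ 459.2   -9.6 1175.3]
clip 1 [ 459.2   -9.6 1175.3]
clip 1 [ 459.2   -9.6 1175.3]
clip 1 [ 459.2   -9.6 1175.3]
clip 1 [ 459.2   -9.6 1175.3]
clip 1 [670.   46.3  31.8]
clip 1 [671.7 -23.5  30.6]
c
[... 1578 characters left out ...]
p.float64(3.2), np.float64(24.3))
-20 26 (np.float64(14.6), np.float64(3.8), np.float64(24.9))
-10 24 (np.float64(13.8), np.float64(3.8), np.float64(21.7))
0 24 (np.float64(16.1), np.float64(3.7), np.float64(19.7))
10 26 (np.float64(54.4), np.float64(1.1), np.float64(22.3))
20 29 (np.float64(82.3), np.float64(4.5), np.float64(25.0))
30 22 (np.float64(14.0), np.float64(2.3), np.float64(22.9))
40 30 (np.float64(18.8), np.float64(2.1), np.float64(21.0))
50 35 (np.float64(50.7), np.float64(-0.3), np.float64(24.2))
60 19 (np.float64(12.0), np.float64(1.0), np.float64(19.4))
70 6 (np.float64(10.1), np.float64(1.9), np.float64(19.1))
[431.67470253 159.92192813] -148.52677408139877 72.57816762249003
```

View pics/crop.png

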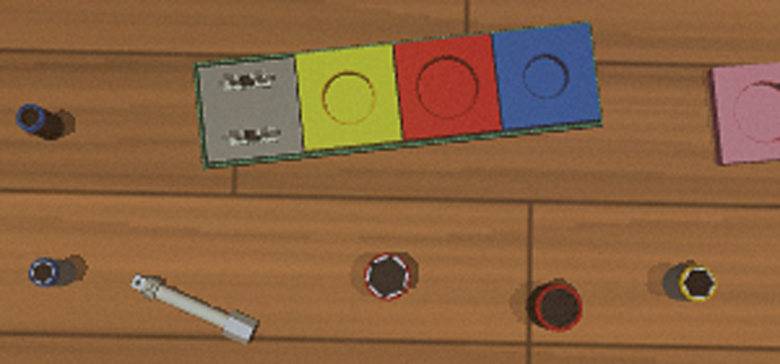

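The block centres fit on 94 mm squares with a 96 mm pitch and 7.5° yaw, and the socket radii match. I'm moving towards the yellow socket.

Request:
carry_out(
  rows=[
    [1, [33, -18, 0], 0.05],
    [1, [65, -36, 0], 0.1],
    [1, [98, -54, 0], 0.15],
    [1, [130, -72, 0], 0.2],
    [1, [163, -90, 0], 0.236],
  ],
  force=60,
)

```text
time: 1.52
tool_pos: [344.7, -439.7, 242.4]
tool_rot: [180.0, -0.0, 7.3]
force: [1.1, -0.4, 0.2]
opening: 1.0
```

Request:
carry_out(
  rows=[
    [1, [28, -25, 0], 0],
    [1, [56, -50, 0], 0],
    [1, [84, -76, 0], 0],
    [1, [111, -101, 0], 0],
    [1, [138, -126, 0], 0],
  ],
)

```text
time: 1.93
tool_pos: [465.4, -296.4, 242.5]
tool_rot: [180.0, -0.0, 7.5]
force: [0.3, -0.6, 0.4]
opening: 0.999
```

Request:
carry_out(
  rows=[
    [1, [0, 0, 20], 0],
    [1, [0, 0, 40], 0],
    [1, [0, 0, 60], 0],
    [1, [0, 0, 60], 0],
    [1, [0, 0, 60], 0],
  ],
)

```text
time: 2.35
tool_pos: [464.0, -297.8, 181.9]
tool_rot: [-179.9, 0.1, 7.5]
force: [-0.3, -0.3, 0.5]
opening: 1.002
```

```bash
cat >> h.py <<'E'
def plan(cur,*wps):
    """cur/wps: x,y,z,yaw -> tool shift (mm) and roll (rad) for each leg"""
    for w in wps:
        a=np.radians(cur[3]); dx,dy,dz=np.subtract(w[:3],cur[:3])
        print(w,"shift",np.round([np.cos(a)*dx+np.sin(a)*dy,np.sin(a)*dx-np.cos(a)*dy,-dz],1),"roll",round(np.radians(cur[3]-w[3]),3)); cur=w
def wrist(name):
    k=eyes.get_calibration("wrist"); p,d=eyes.grab_frame("wrist"); cv2.imwrite(f"pics/{name}.png",p)
    return p,d,cloud(d,k)
def ring(W,d,x,y,zl,zh,R=40):
    m=(d>0)&(np.hypot(W[...,0]-x,W[...,1]-y)<R)&(W[...,2]>zl)&(W[...,2]<zh); q=W[m]
    print(m.sum(),cv2.minEnclosingCircle(q[:,:2].astype(np.float32)) if len(q) else "",q[:,2].mean() if len(q) else "")
def cur():
    s=telemetry.sense(); print(s["time"],np.round(s["tool_pos"],1),np.round(s["tool_rot"],2),np.round(s["force"],1),s["opening"]); return [*s["tool_pos"],s["tool_rot"][2]]
E
python3 - <<'E'
from h import *
c=cur(); p,d,W=wrist("w1"); ring(W,d,464,-298,69,80)
p=np.load("topp.npy");d=np.load("topd.npy");W=cloud(d,eyes.get_calibration("top"))
m=(W[...,2]>5)&(W[...,2]<30)&(abs(W[...,0]-432)<60)&(abs(W[...,1]-160)<80); l=cv2.connectedComponentsWithStats(m.astype(np.uint8)); i=1+np.argmax(l[2][1:,4])
q=W[l[1]==i]; print("bar",len(q),cv2.minAreaRect(q[:,:2].astype(np.float32)),q.mean(0))
plan(c,(464.4,-297.7,45,7.5))
E
```

```text
2.35 [ 464.  -297.8  181.9] [-1.7993e+02  9.0000e-02  7.5000e+00] [-0.3 -0.3  0.5] 1.0020301112101813
741 ((466.2473449707031, -299.57293701171875), 17.192358016967773) 73.39233443788319
bar 359 ((431.3245544433594, 171.2755889892578), (124.3379898071289, 25.033926010131836), 67.97319030761719) [430.47423037 165.76042665  17.64689869]
(464.4, -297.7, 45, 7.5) shift [ 4.000e-01 -1.000e-01  1.369e+02] roll 0.0
```

View pics/w1.png

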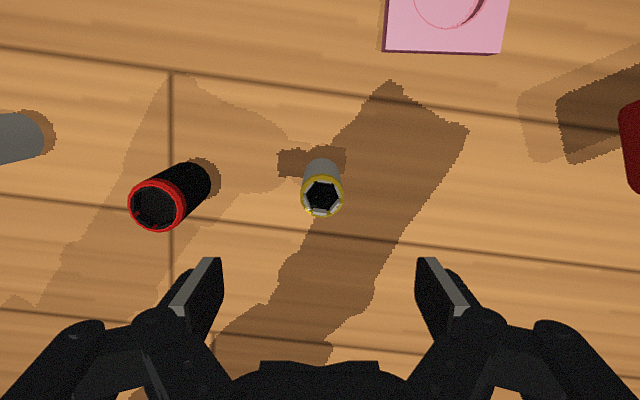

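The wrist view shows the yellow socket centred between the pads at (322,195). The black red socket is clear on the left at (158,205). I'll descend and grip.

Request:
carry_out(
  rows=[
    [1, [1, 0, 30], 0],
    [1, [1, -1, 60], 0],
    [1, [1, -1, 90], 0],
    [1, [1, -1, 115], 0],
    [1, [1, -1, 137], 0],
  ],
)

```text
time: 2.82
tool_pos: [465.9, -297.6, 45.2]
tool_rot: [179.9, -0.1, 7.5]
force: [0.4, 0.8, -0.5]
opening: 1.001
```

Request:
carry_out(
  rows=[
    [1, [0, 0, 0], 0],
    [-1, [0, 0, 0], 0],
    [-1, [0, 0, 0], 0],
    [-1, [0, 0, 0], 0],
    [-1, [0, 0, 0], 0],
  ],
)

```text
time: 3.23
tool_pos: [466.2, -297.6, 47.0]
tool_rot: [179.9, -0.1, 7.5]
force: [0.6, -0.4, 0.6]
opening: 0.454
```

Request:
carry_out(
  rows=[
    [-1, [0, 0, 0], 0],
    [-1, [0, 0, 0], 0],
    [-1, [0, 0, 0], 0],
    [-1, [0, 0, 0], 0],
    [-1, [0, 0, -10], 0],
  ],
)

```text
time: 3.65
tool_pos: [464.7, -296.7, 55.2]
tool_rot: [-180.0, 0.1, 7.5]
force: [0.4, -0.0, -1.2]
opening: 0.379
```

Request:
carry_out(
  rows=[
    [-1, [0, 0, -25], 0],
    [-1, [0, 0, -50], 0],
    [-1, [0, 0, -75], 0],
    [-1, [0, 0, -95], 0],
    [-1, [0, 0, -105], 0],
  ],
)

```text
time: 4.07
tool_pos: [466.1, -297.3, 163.7]
tool_rot: [179.9, -0.2, 7.5]
force: [0.1, 0.4, -1.9]
opening: 0.382
```

```bash
python3 - <<'E'
from h import *
c=cur(); p,d,W=wrist("w2"); ring(W,d,c[0],c[1],c[2]+20,c[2]+45,30)
plan(c,(637,26.8,160,7.5),(637,26.8,56,7.5))
E
```

```text
4.0667 [ 466.1 -297.3  163.7] [179.86  -0.18   7.49] [ 0.1  0.4 -1.9] 0.38193483035840836
6747 ((473.98614501953125, -296.27655029296875), 28.781455993652344) 192.505498219529
(637, 26.8, 160, 7.5) shift [ 211.8 -299.     3.7] roll -0.0
(637, 26.8, 56, 7.5) shift [  0.   0. 104.] roll 0.0
```

View pics/w2.png

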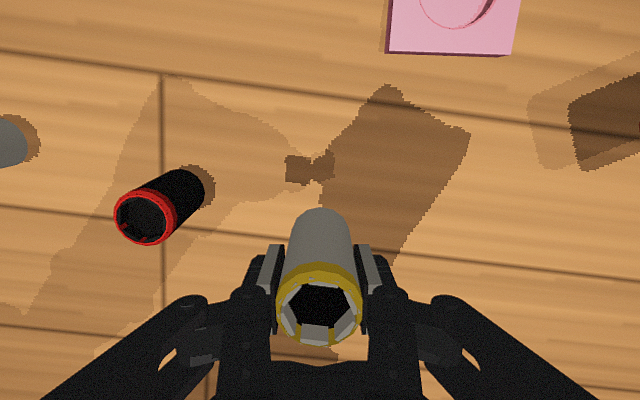

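The yellow socket is gripped upright at about 32 mm opening. I'm carrying it to the yellow well.

Request:
carry_out(
  rows=[
    [-1, [15, -21, 0], 0],
    [-1, [36, -50, 0], 0],
    [-1, [58, -81, 0], 0],
    [-1, [80, -112, 0], 0],
    [-1, [100, -140, 0], 0],
  ],
)

```text
time: 4.53
tool_pos: [546.3, -142.7, 159.5]
tool_rot: [-179.9, 0.1, 7.5]
force: [0.4, -0.4, -2.3]
opening: 0.379
```

Request:
carry_out(
  rows=[
    [-1, [22, -31, 0], 0],
    [-1, [44, -62, 0], 0],
    [-1, [66, -93, 0], 0],
    [-1, [86, -120, 0], 0],
    [-1, [100, -140, 0], 0],
  ],
)

```text
time: 4.95
tool_pos: [627.5, 11.0, 159.2]
tool_rot: [-179.9, 0.1, 7.7]
force: [-0.5, 1.1, -2.1]
opening: 0.382
```

Request:
carry_out(
  rows=[
    [-1, [7, -10, 0], 0],
    [-1, [13, -18, 0], 0],
    [-1, [13, -18, 20], 0],
    [-1, [13, -18, 40], 0],
    [-1, [13, -18, 50], 0],
  ],
)

```text
time: 5.37
tool_pos: [635.9, 24.3, 107.7]
tool_rot: [179.9, 0.2, 7.4]
force: [0.0, -0.3, -2.8]
opening: 0.381
```

```bash
python3 - <<'E'
from h import *
c=cur(); p,d,W=wrist("w3")
plan(c,(637,26.8,55,7.5))
E
```

```text
5.3667 [635.9  24.3 107.7] [179.93   0.23   7.39] [ 0.  -0.3 -2.8] 0.381251605511758
(637, 26.8, 55, 7.5) shift [ 1.4 -2.4 52.7] roll -0.002
```

View pics/w3.png

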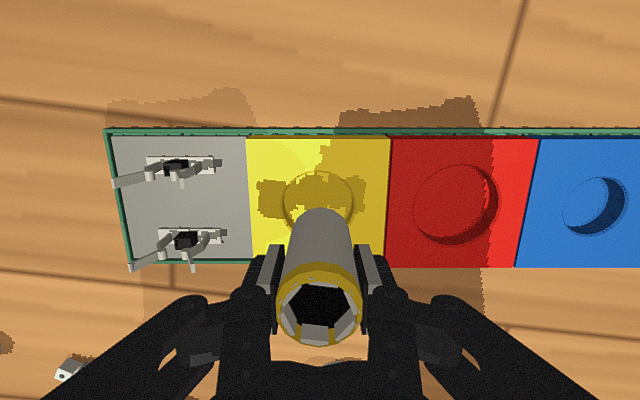

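The socket hangs over the yellow well, aligned at column 318. I'll lower, release and rise.

Request:
carry_out(
  rows=[
    [-1, [1, -1, 15], 0],
    [-1, [1, -1, 30], 0],
    [-1, [1, -1, 42], 0],
    [-1, [1, -1, 50], 0],
    [-1, [1, -1, 55], 0],
  ],
)

```text
time: 5.83
tool_pos: [638.4, 26.1, 55.6]
tool_rot: [179.9, 0.0, 7.4]
force: [-13.4, -2.0, 49.4]
opening: 0.38
```

Request:
carry_out(
  rows=[
    [-1, [0, 0, 0], 0],
    [-1, [0, 0, 0], 0],
    [0, [0, 0, 0], 0],
    [0.5, [0, 0, 0], 0],
    [1, [0, 0, 0], 0],
  ],
)

```text
time: 6.25
tool_pos: [638.8, 27.5, 55.7]
tool_rot: [180.0, -0.0, 7.5]
force: [-0.0, -0.2, -0.2]
opening: 0.766
```

Request:
carry_out(
  rows=[
    [1, [0, 0, 0], 0],
    [1, [0, 0, 0], 0],
    [1, [0, 0, -20], 0],
    [1, [0, 0, -50], 0],
    [1, [0, 0, -80], 0],
  ],
)

```text
time: 6.67
tool_pos: [637.7, 27.5, 135.3]
tool_rot: [-180.0, 0.1, 7.5]
force: [1.1, -0.1, -0.4]
opening: 0.999
```

Request:
carry_out(
  rows=[
    [1, [0, 0, -30], 0],
    [1, [-25, 0, -50], 0],
    [1, [-50, 0, -50], 0],
    [1, [-80, 3, -50], 0],
    [1, [-110, 7, -50], 0],
  ],
)

```text
time: 7.08
tool_pos: [529.3, 6.4, 185.8]
tool_rot: [-180.0, -0.1, 7.5]
force: [-0.7, -0.0, 0.7]
opening: 0.999
```

```bash
python3 - <<'E'
from h import *
c=cur(); p,d,W=wrist("w4"); 
ring(W,d,637,27,76,92); ring(W,d,464,-14,69,80)
plan(c,(465.2,-14.3,160,7.5),(465.2,-14.3,45,7.5))
E
```

```text
7.0833 [529.3   6.4 185.8] [-1.80e+02 -7.00e-02  7.54e+00] [-0.7 -0.   0.7] 0.9989862113452077
1131 ((638.2973022460938, 27.06146240234375), 17.144411087036133) 82.17371831347825
894 ((466.2607421875, -14.934232711791992), 21.862903594970703) 73.21374077905993
(465.2, -14.3, 160, 7.5) shift [-66.3  12.2  25.8] roll 0.001
(465.2, -14.3, 45, 7.5) shift [  0.   0. 115.] roll 0.0
```

View pics/w4.png

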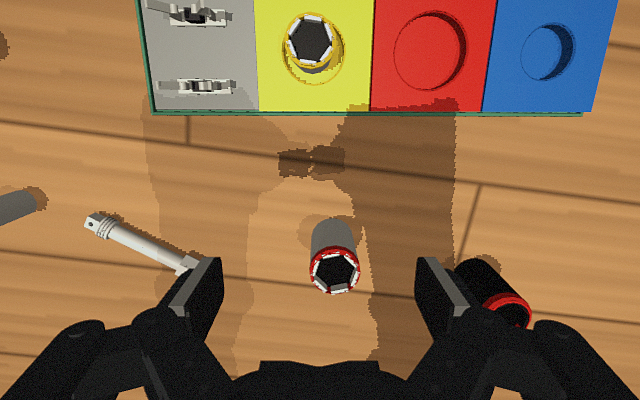

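Yellow stands in its well: top ring at (638.3,27.1), z 82, radius 17. Next is the red socket, which the wrist view shows at (335,270).

Request:
carry_out(
  rows=[
    [1, [-25, 5, 0], 0],
    [1, [-48, 9, 0], 0],
    [1, [-66, 12, 5], 0],
    [1, [-66, 12, 30], 0],
    [1, [-66, 12, 55], 0],
  ],
)

```text
time: 7.55
tool_pos: [466.7, -14.9, 131.1]
tool_rot: [179.9, -0.2, 7.4]
force: [1.1, 0.5, 0.3]
opening: 1.0
```

Request:
carry_out(
  rows=[
    [1, [0, 0, 30], 0],
    [1, [0, 0, 60], 0],
    [1, [0, 0, 85], 0],
    [1, [0, 0, 85], 0],
    [-1, [0, 0, 85], 0],
  ],
)

```text
time: 7.97
tool_pos: [465.8, -14.2, 44.8]
tool_rot: [-180.0, 0.2, 7.5]
force: [0.5, -0.1, 0.7]
opening: 0.883
```

Request:
carry_out(
  rows=[
    [-1, [0, 0, 0], 0],
    [-1, [0, 0, 0], 0],
    [-1, [0, 0, 0], 0],
    [-1, [0, 0, 0], 0],
    [-1, [0, 0, 0], 0],
  ],
)

```text
time: 8.38
tool_pos: [467.6, -14.4, 47.1]
tool_rot: [180.0, -0.2, 7.5]
force: [-0.6, -0.1, 6.7]
opening: 0.49
```

Request:
carry_out(
  rows=[
    [-1, [0, 0, 0], 0],
    [-1, [0, 0, -20], 0],
    [-1, [0, 0, -45], 0],
    [-1, [0, 0, -70], 0],
    [-1, [0, 0, -90], 0],
  ],
)

```text
time: 8.8
tool_pos: [466.5, -14.3, 137.8]
tool_rot: [180.0, -0.1, 7.5]
force: [-0.2, 0.0, -2.9]
opening: 0.489
```

```bash
python3 - <<'E'
from h import *
c=cur(); plan(c,(649.5,-68.6,135,7.5))
E
```

```text
8.8 [466.5 -14.3 137.8] [ 1.7998e+02 -1.0000e-01  7.4900e+00] [-0.2  0.  -2.9] 0.48879930621324663
(649.5, -68.6, 135, 7.5) shift [174.3  77.7   2.8] roll -0.0
```

Request:
carry_out(
  rows=[
    [-1, [25, 11, 0], 0],
    [-1, [62, 28, 0], 0],
    [-1, [100, 45, 0], 0],
    [-1, [138, 62, 0], 0],
    [-1, [165, 74, 0], 0],
  ],
)

```text
time: 9.22
tool_pos: [642.7, -68.0, 136.5]
tool_rot: [179.9, -0.2, 7.4]
force: [0.1, -0.5, -2.2]
opening: 0.486
```

Request:
carry_out(
  rows=[
    [-1, [9, 4, 0], 0],
    [-1, [9, 4, 10], 0],
    [-1, [9, 4, 30], 0],
    [-1, [9, 4, 50], 0],
    [-1, [9, 4, 65], 0],
  ],
)

```text
time: 9.63
tool_pos: [647.1, -68.6, 68.9]
tool_rot: [-180.0, 0.1, 7.5]
force: [-0.2, -0.1, -3.2]
opening: 0.489
```

Request:
carry_out(
  rows=[
    [-1, [0, 0, 7], 0],
    [-1, [0, 0, 13], 0],
    [-1, [0, 0, 13], 0],
    [0, [0, 0, 13], 0],
    [0.5, [0, 0, 13], 0],
  ],
)

```text
time: 10.05
tool_pos: [649.8, -69.0, 58.6]
tool_rot: [180.0, -0.1, 7.5]
force: [-0.6, 0.5, -0.3]
opening: 0.628
```

Request:
carry_out(
  rows=[
    [1, [0, 0, 0], 0],
    [1, [0, 0, 0], 0],
    [1, [0, 0, -20], 0],
    [1, [0, 0, -50], 0],
    [1, [0, 0, -80], 0],
  ],
)

```text
time: 10.47
tool_pos: [648.7, -68.9, 138.0]
tool_rot: [-180.0, 0.1, 7.5]
force: [0.3, 0.2, 0.6]
opening: 0.999
```

Request:
carry_out(
  rows=[
    [1, [0, 0, -30], 0],
    [1, [-15, -30, -50], 0],
    [1, [-35, -70, -50], 0],
    [1, [-50, -105, -50], 0],
    [1, [-70, -140, -50], 0],
  ],
)

```text
time: 10.88
tool_pos: [561.1, 62.6, 188.5]
tool_rot: [-180.0, -0.2, 7.5]
force: [0.2, 1.0, -0.8]
opening: 0.999
```

```bash
python3 - <<'E'
from h import *
c=cur(); p,d,W=wrist("w5"); 
ring(W,d,637,27,76,92); ring(W,d,649,-68,76,92)
plan(c,(464,298.7,185,7.5))
E
```

```text
10.8833 [561.1  62.6 188.5] [-1.7996e+02 -1.7000e-01  7.4800e+00] [ 0.2  1.  -0.8] 0.9990122113719851
959 ((638.4957885742188, 27.05087661743164), 17.12641143798828) 82.17171299098362
1690 ((648.6265869140625, -68.38624572753906), 22.2076358795166) 81.55132360933517
(464, 298.7, 185, 7.5) shift [ -65.5 -246.8    3.5] roll -0.0
```

View pics/w5.png

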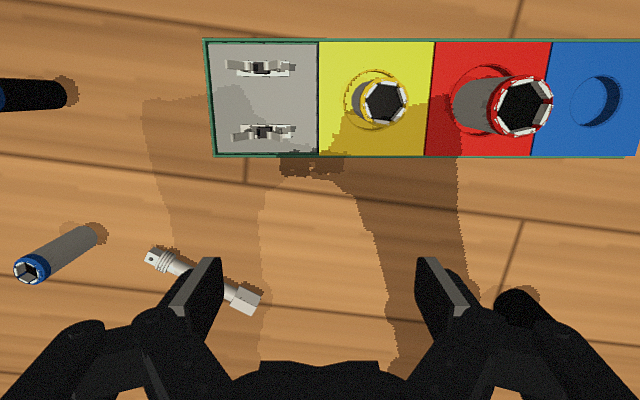

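Red stands in its well at (648.6,-68.4). Next is the blue socket.

Request:
carry_out(
  rows=[
    [1, [-9, -35, 0], 0],
    [1, [-19, -73, 0], 0],
    [1, [-29, -111, 0], 0],
    [1, [-39, -148, 0], 0],
    [1, [-47, -180, 0], 0],
  ],
)

```text
time: 11.35
tool_pos: [490.3, 235.5, 188.1]
tool_rot: [-179.9, -0.1, 7.6]
force: [-0.0, 1.0, 0.0]
opening: 0.998
```

Request:
carry_out(
  rows=[
    [1, [-9, -35, 0], 0],
    [1, [-18, -67, 0], 0],
    [1, [-18, -67, 20], 0],
    [1, [-18, -67, 45], 0],
    [1, [-18, -67, 45], 0],
  ],
)

```text
time: 11.77
tool_pos: [463.0, 296.4, 139.3]
tool_rot: [179.9, 0.3, 7.6]
force: [-0.6, -1.6, -0.1]
opening: 1.0
```

```bash
python3 - <<'E'
from h import *
c=cur(); p,d,W=wrist("w6"); ring(W,d,463,299,69,80,30)
plan(c,(464,298.7,45,7.5))
E
```

```text
11.7667 [463.  296.4 139.3] [179.87   0.25   7.59] [-0.6 -1.6 -0.1] 0.9996708130889226
753 ((463.7803649902344, 298.1221008300781), 13.346244812011719) 73.23472608250319
(464, 298.7, 45, 7.5) shift [ 1.3 -2.1 94.3] roll 0.002
```

Request:
carry_out(
  rows=[
    [1, [1, -2, 30], 0],
    [1, [1, -2, 60], 0],
    [1, [1, -2, 85], 0],
    [1, [1, -2, 97], 0],
    [1, [1, -2, 97], 0],
  ],
)

```text
time: 12.23
tool_pos: [465.4, 298.1, 44.1]
tool_rot: [179.9, 0.1, 7.4]
force: [0.4, 0.6, 1.0]
opening: 1.002
```

Request:
carry_out(
  rows=[
    [-1, [0, 0, 0], 0],
    [-1, [0, 0, 0], 0],
    [-1, [0, 0, 0], 0],
    [-1, [0, 0, 0], 0],
    [-1, [0, 0, 0], 0],
  ],
)

```text
time: 12.65
tool_pos: [466.0, 299.4, 46.3]
tool_rot: [-180.0, -0.1, 7.5]
force: [-0.0, 1.2, -0.3]
opening: 0.297
```

Request:
carry_out(
  rows=[
    [-1, [0, 0, 0], 0],
    [-1, [0, 0, 0], 0],
    [-1, [0, 0, 0], 0],
    [-1, [0, 0, -20], 0],
    [-1, [0, 0, -50], 0],
  ],
)

```text
time: 13.07
tool_pos: [463.9, 298.0, 93.8]
tool_rot: [179.9, 0.3, 7.5]
force: [1.7, -0.0, -1.6]
opening: 0.286
```

Request:
carry_out(
  rows=[
    [-1, [0, 0, -30], 0],
    [-1, [0, 0, -55], 0],
    [-1, [0, 0, -70], 0],
    [-1, [0, 0, -70], 0],
    [-1, [0, 0, -70], 0],
  ],
)

```text
time: 13.48
tool_pos: [465.7, 299.2, 165.8]
tool_rot: [-180.0, -0.1, 7.5]
force: [-0.3, -0.9, -1.9]
opening: 0.288
```

```bash
python3 - <<'E'
from h import *
c=cur(); p,d,W=wrist("w7");plan(c,(661.8,-163.8,165,7.5))
E
```

```text
13.4833 [465.7 299.2 165.8] [-1.7997e+02 -9.0000e-02  7.4800e+00] [-0.3 -0.9 -1.9] 0.2878221051053863
(661.8, -163.8, 165, 7.5) shift [134.1 484.6   0.8] roll -0.0
```

View pics/w7.png

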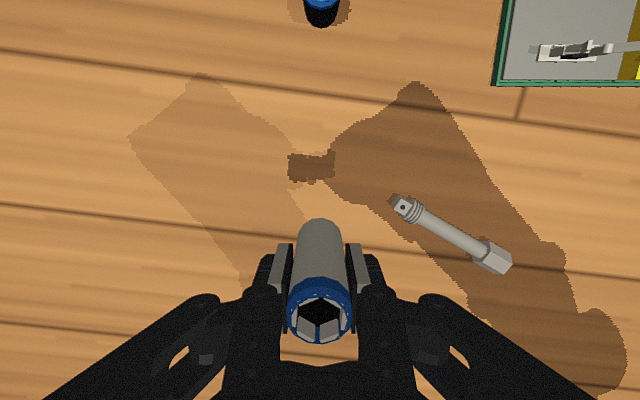

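The blue socket is held upright. I'm carrying it to the blue well.

Request:
carry_out(
  rows=[
    [-1, [7, 25, 0], 0],
    [-1, [16, 59, 0], 0],
    [-1, [26, 93, 0], 0],
    [-1, [35, 127, 0], 0],
    [-1, [45, 161, 0], 0],
  ],
)

```text
time: 13.95
tool_pos: [530.4, 143.6, 163.4]
tool_rot: [180.0, 0.2, 7.5]
force: [0.3, -0.0, -2.2]
opening: 0.287
```

Request:
carry_out(
  rows=[
    [-1, [9, 34, 0], 0],
    [-1, [19, 68, 0], 0],
    [-1, [28, 102, 0], 0],
    [-1, [38, 136, 0], 0],
    [-1, [47, 170, 0], 0],
  ],
)

```text
time: 14.37
tool_pos: [599.4, -18.8, 163.2]
tool_rot: [-180.0, 0.2, 7.5]
force: [0.8, 0.1, -2.7]
opening: 0.29
```

Request:
carry_out(
  rows=[
    [-1, [9, 34, 0], 0],
    [-1, [19, 68, 0], 0],
    [-1, [28, 102, 0], 0],
    [-1, [36, 132, 0], 0],
    [-1, [43, 154, 0], 0],
  ],
)

```text
time: 14.78
tool_pos: [661.9, -168.1, 162.5]
tool_rot: [180.0, 0.2, 7.3]
force: [-0.3, -0.4, -1.5]
opening: 0.29
```

Request:
carry_out(
  rows=[
    [-1, [0, 0, 0], 0],
    [-1, [0, 0, 25], 0],
    [-1, [0, 0, 50], 0],
    [-1, [0, 0, 60], 0],
    [-1, [0, 0, 60], 0],
  ],
)

```text
time: 15.2
tool_pos: [659.8, -163.3, 100.6]
tool_rot: [-179.8, 0.5, 7.5]
force: [0.3, -0.2, -2.1]
opening: 0.288
```

```bash
python3 - <<'E'
from h import *
c=cur();plan(c,(662.5,-163.8,57,7.5))
E
```

```text
15.2 [ 659.8 -163.3  100.6] [-179.83    0.45    7.53] [ 0.3 -0.2 -2.1] 0.2876506647724727
(662.5, -163.8, 57, 7.5) shift [ 2.6  0.9 43.6] roll 0.0
```

Request:
carry_out(
  rows=[
    [-1, [1, 0, 15], 0],
    [-1, [1, 0, 30], 0],
    [-1, [1, 0, 42], 0],
    [-1, [1, 0, 48], 0],
    [-1, [1, 0, 48], 0],
  ],
)

```text
time: 15.62
tool_pos: [663.3, -163.7, 56.6]
tool_rot: [-180.0, 0.1, 7.5]
force: [-0.2, 0.1, -2.2]
opening: 0.289
```

Request:
carry_out(
  rows=[
    [-1, [0, 0, 0], 0],
    [0, [0, 0, 0], 0],
    [0.5, [0, 0, 0], 0],
    [1, [0, 0, 0], 0],
    [1, [0, 0, 0], 0],
  ],
)

```text
time: 16.03
tool_pos: [664.0, -164.0, 58.0]
tool_rot: [180.0, -0.1, 7.5]
force: [0.0, 0.6, -0.1]
opening: 0.843
```

Request:
carry_out(
  rows=[
    [1, [0, 0, 0], 0],
    [1, [0, 0, -20], 0],
    [1, [0, 0, -50], 0],
    [1, [0, 0, -85], 0],
    [1, [0, 0, -120], 0],
  ],
)

```text
time: 16.45
tool_pos: [663.1, -163.8, 178.3]
tool_rot: [-180.0, 0.1, 7.5]
force: [0.1, 0.7, 0.7]
opening: 0.998
```

Request:
carry_out(
  rows=[
    [1, [-20, -20, -10], 0],
    [1, [-45, -50, -10], 0],
    [1, [-70, -80, -10], 0],
    [1, [-95, -110, -10], 0],
    [1, [-115, -140, -10], 0],
  ],
)

```text
time: 16.87
tool_pos: [529.1, -39.4, 187.6]
tool_rot: [180.0, 0.0, 7.5]
force: [-0.5, 1.5, 1.3]
opening: 1.002
```

```bash
python3 - <<'E'
from h import *
c=cur(); p,d,W=wrist("w8")
ring(W,d,662,-164,76,92,30); ring(W,d,649,-68,76,92)
print(telemetry.sense()["qpos"])
plan(c,(431,171,188,7.5))
E
```

```text
16.8667 [529.1 -39.4 187.6] [179.98   0.     7.46] [-0.5  1.5  1.3] 1.0024342870117826
1074 ((661.7536010742188, -162.76454162597656), 13.649664878845215) 81.34899218847714
1640 ((648.0187377929688, -68.59484100341797), 21.8223934173584) 82.08674730858904
[ 12.8450605   23.84239313 -16.9933824  105.26652503   8.35362725
  52.34244002 -90.08698263]
(431, 171, 188, 7.5) shift [ -70.  -221.3   -0.4] roll -0.001
```

View pics/w8.png

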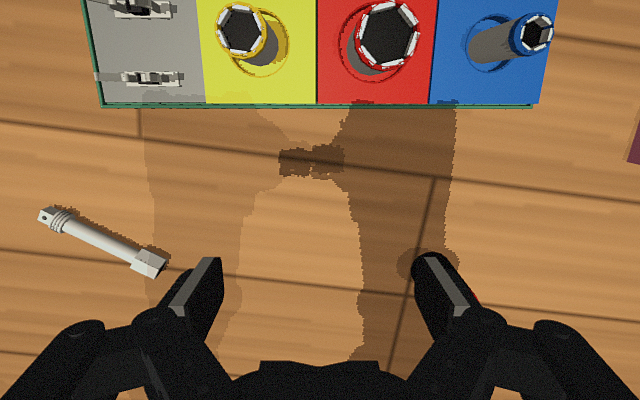

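All three sockets are in their wells. Blue's top ring is at (661.8,-162.8). I'm going over the bar now, turning to yaw 68°.

Request:
carry_out(
  rows=[
    [1, [-7, -22, 0], -0.12],
    [1, [-14, -44, 0], -0.24],
    [1, [-21, -66, 0], -0.36],
    [1, [-28, -88, 0], -0.48],
    [1, [-35, -111, 0], -0.6],
  ],
)

```text
time: 17.33
tool_pos: [481.9, 66.0, 187.7]
tool_rot: [180.0, -0.0, 42.2]
force: [1.3, 1.1, 1.0]
opening: 1.0
```

Request:
carry_out(
  rows=[
    [1, [7, -22, 0], -0.1],
    [1, [14, -44, 0], -0.2],
    [1, [20, -66, 0], -0.3],
    [1, [27, -88, 0], -0.4],
    [1, [34, -111, 0], -0.456],
  ],
)

```text
time: 17.75
tool_pos: [433.2, 171.4, 187.6]
tool_rot: [180.0, -0.0, 68.3]
force: [-0.2, 0.3, -0.2]
opening: 0.999
```

Request:
carry_out(
  rows=[
    [1, [0, 0, 10], 0],
    [1, [0, 0, 30], 0],
    [1, [0, 0, 30], 0],
    [1, [0, 0, 30], 0],
  ],
)

```text
time: 18.08
tool_pos: [433.1, 170.2, 156.9]
tool_rot: [-179.9, 0.1, 68.0]
force: [0.5, 0.5, 0.8]
opening: 1.001
```

```bash
cat >> h.py <<'E'
def bar(W,d,x,y,zl,zh,R=80):
    m=(d>0)&(W[...,2]>zl)&(W[...,2]<zh)&(np.hypot(W[...,0]-x,W[...,1]-y)<R); l=cv2.connectedComponentsWithStats(m.astype(np.uint8)); i=1+np.argmax(l[2][1:,4])
    q=W[l[1]==i]; print("bar",len(q),cv2.minAreaRect(q[:,:2].astype(np.float32)),q.mean(0),q[:,2].max())
    o=q[:,:2].mean(0); _,_,V=np.linalg.svd(q[:,:2]-o,full_matrices=False); e=V[0]*np.sign(V[0,0]+1e-9); n=np.array([-e[1],e[0]]); t=(q[:,:2]-o)@e; s=(q[:,:2]-o)@n
    mid=(np.percentile(t,.2)+np.percentile(t,99.8))/2; k=abs(t-mid)<30; a,b=np.polyfit(t[k],s[k],1)
    print("axis yaw",np.degrees(np.arctan2(e[1],e[0])+np.arctan(a)),"mid",o+e*mid+n*(a*mid+b),"len",np.ptp(t),"shaft w",np.ptp(s[k]-a*t[k]))
E
python3 - <<'E'
from h import *
c=cur(); p,d,W=wrist("w9"); bar(W,d,431,171,4,30); print(telemetry.sense()["qpos"][6])
E
```

```text
18.0833 [433.1 170.2 156.9] [-1.7992e+02  8.0000e-02  6.7980e+01] [0.5 0.5 0.8] 1.0007954010551405
bar 2925 ((432.7862854003906, 170.79690551757812), (125.44342041015625, 25.083995819091797), 68.2442626953125) [433.19553512 169.21633902  17.66926871] 23.72828374095809
axis yaw 67.15971883388703 mid [433.71931752 170.58792668] len 125.45908415835643 shaft w 14.95325909089943
-66.48732965627985
```

View pics/w9.png

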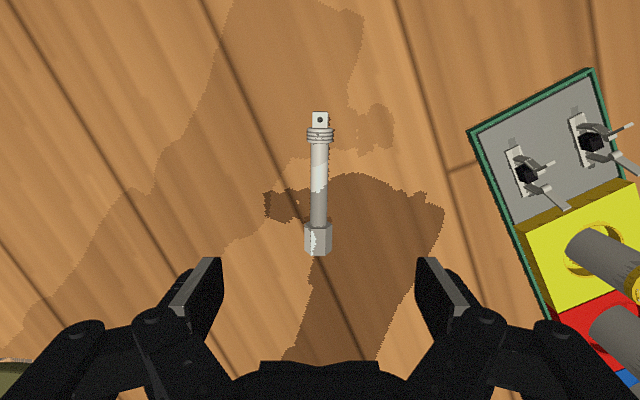

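The wrist view shows the bar vertical at column 318, centred between the pads. Its yaw is about 67.5° and the length of 125.4 mm fits. I'll descend and grip the shaft.

Request:
carry_out(
  rows=[
    [1, [0, 1, 30], 0],
    [1, [0, 1, 60], 0],
    [1, [0, 1, 90], 0],
    [1, [0, 1, 115], 0],
    [1, [0, 1, 130], 0],
  ],
  force=110,
)

```text
time: 18.55
tool_pos: [434.5, 169.8, 25.9]
tool_rot: [-180.0, 0.0, 67.9]
force: [-0.6, -0.7, 0.3]
opening: 1.002
```

Request:
carry_out(
  rows=[
    [1, [0, 0, 8], 0],
    [1, [0, 0, 12], 0],
    [-1, [0, 0, 12], 0],
    [-1, [0, 0, 12], 0],
    [-1, [0, 0, 12], 0],
  ],
)

```text
time: 18.97
tool_pos: [435.1, 170.6, 16.3]
tool_rot: [179.9, -0.1, 68.0]
force: [0.7, 0.7, 0.7]
opening: 0.602
```

Request:
carry_out(
  rows=[
    [-1, [0, 0, 0], 0],
    [-1, [0, 0, 0], 0],
    [-1, [0, 0, 0], 0],
    [-1, [0, 0, 0], 0],
    [-1, [0, 0, 0], 0],
  ],
)

```text
time: 19.38
tool_pos: [434.6, 170.4, 16.1]
tool_rot: [179.9, -0.0, 68.0]
force: [-1.2, -1.0, 9.6]
opening: 0.121
```

Request:
carry_out(
  rows=[
    [-1, [0, 0, 0], 0],
    [-1, [0, 0, -20], 0],
    [-1, [0, 0, -50], 0],
    [-1, [0, 0, -80], 0],
    [-1, [0, 0, -110], 0],
  ],
)

```text
time: 19.8
tool_pos: [433.6, 170.2, 126.4]
tool_rot: [-179.9, 0.0, 68.0]
force: [0.9, 0.1, -2.8]
opening: 0.123
```

```bash
python3 - <<'E'
from h import *
c=cur(); p,d,W=wrist("w10"); bar(W,d,c[0],c[1],c[2]-12,c[2]+12,75)
x=(W[...,2]>c[2]-20)&(W[...,2]<c[2]+15)&(d>0)
plan(c,(624,122,150,7.5))
E
```

```text
19.8 [433.6 170.2 126.4] [-1.7992e+02  4.0000e-02  6.8020e+01] [ 0.9  0.1 -2.8] 0.1226565102189617
bar 8881 ((436.28192138671875, 175.09664916992188), (113.90869140625, 37.54308319091797), 60.22787094116211) [439.66622487 181.94674312 128.34368958] 138.3718839317297
axis yaw 67.52758021402387 mid [437.14820213 176.15459544] len 115.66098111356528 shaft w 37.99777988055836
(624, 122, 150, 7.5) shift [ 26.6 194.6 -23.6] roll 1.056
```

View pics/w10.png

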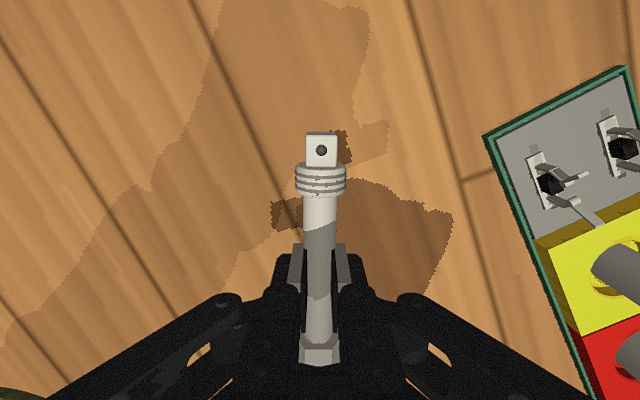

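The bar is gripped level at its middle. I'm carrying it over the clips.

Request:
carry_out(
  rows=[
    [-1, [2, 17, -4], 0.12],
    [-1, [5, 37, -8], 0.24],
    [-1, [8, 57, -12], 0.36],
    [-1, [11, 77, -12], 0.48],
    [-1, [13, 97, -12], 0.6],
  ],
)

```text
time: 20.27
tool_pos: [529.9, 145.7, 137.4]
tool_rot: [180.0, -0.0, 33.3]
force: [0.8, -0.3, -1.7]
opening: 0.126
```

Request:
carry_out(
  rows=[
    [-1, [14, 16, -4], 0.1],
    [-1, [28, 32, -8], 0.2],
    [-1, [42, 48, -12], 0.3],
    [-1, [56, 62, -12], 0.4],
    [-1, [66, 73, -12], 0.456],
  ],
)

```text
time: 20.68
tool_pos: [625.9, 121.1, 149.0]
tool_rot: [180.0, -0.0, 7.1]
force: [0.3, 0.2, -2.0]
opening: 0.126
```

Request:
carry_out(
  rows=[
    [-1, [0, 0, 0], 0],
    [-1, [0, 0, 0], 0],
    [-1, [0, 0, 0], 0],
  ],
)

```text
time: 20.93
tool_pos: [623.4, 122.1, 148.7]
tool_rot: [-180.0, 0.1, 7.6]
force: [-0.9, 0.8, -2.1]
opening: 0.121
```

```bash
python3 - <<'E'
from h import *
c=cur(); p,d,W=wrist("w11")
z=W[...,2]; near=(d>0)&(np.hypot(W[...,0]-624,W[...,1]-122)<85)
hsv=cv2.cvtColor(p,cv2.COLOR_BGR2HSV)
m=near&(z>7)&(z<13)&(hsv[...,1]<60); print("plate",m.sum(),rect(m,W))
u=near&(z>25)&(z<75); n,l,s,_=cv2.connectedComponentsWithStats(u.astype(np.uint8))
for i in range(1,n):
    if s[i,4]>25: q=W[l==i]; print("clip",s[i],q.mean(0).round(1),q.min(0).round(1),q.max(0).round(1))
plan(c,(624,122,70,7.5))
E
```

```text
20.9333 [623.4 122.1 148.7] [-1.7999e+02  1.0000e-01  7.6000e+00] [-0.9  0.8 -2.1] 0.12143753878451363
plate 7143 ((628.5748901367188, 105.26476287841797), (102.75895690917969, 133.46075439453125), 7.672403812408447)
clip [292 154  13  18  72] [652.1 141.1  50. ] [647.5 136.8  25.6] [654.  144.5  60.7]
clip [337 154  15  18 114] [656.1 108.2  50.6] [651.9 103.8  26. ] [658.3 113.4  60.7]
clip [418 177  30  49 703] [639.5  42.4  52.1] [626.   38.5  25. ] [648.7  44.3  74.9]
clip [336 218  13  26 166] [601.9 102.2  48.6] [597.7  97.2  25. ] [604.8 106.1  61.3]
clip [294 230   9  13  82] [597.7 134.1  56.2] [593.9 131.1  49.7] [600.5 137.2  61.1]
(624, 122, 70, 7.5) shift [ 0.6  0.2 78.7] roll 0.002
```

View pics/w11.png

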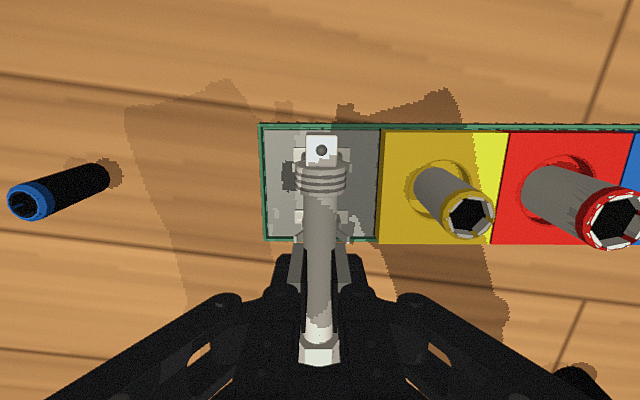

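The bar is over the clips and aligned. The four clip tips average (626,121) and the TCP is at (624,122), so I'll nudge +2 mm in x. Then I'll lower and press slowly.

Request:
carry_out(
  rows=[
    [-1, [1, 0, 20], 0],
    [-1, [2, 0, 45], 0],
    [-1, [2, 0, 65], 0],
    [-1, [2, 0, 80], 0],
    [-1, [2, 0, 88], 0],
  ],
)

```text
time: 21.4
tool_pos: [624.6, 122.2, 59.4]
tool_rot: [-180.0, 0.2, 7.6]
force: [-0.1, 0.8, -1.5]
opening: 0.122
```

Request:
carry_out(
  rows=[
    [-1, [0, 0, 4], 0],
    [-1, [0, 0, 8], 0],
    [-1, [0, 0, 12], 0],
    [-1, [0, 0, 16], 0],
    [-1, [0, 0, 20], 0],
  ],
)

```text
time: 21.82
tool_pos: [628.7, 121.6, 43.8]
tool_rot: [180.0, -0.3, 7.5]
force: [0.9, -2.6, -1.5]
opening: 0.127
```

Request:
carry_out(
  rows=[
    [-1, [0, 0, 2], 0],
    [-1, [0, 0, 4], 0],
    [-1, [0, 0, 4], 0],
    [-1, [0, 0, 4], 0],
  ],
)

```text
time: 22.15
tool_pos: [627.0, 121.6, 38.7]
tool_rot: [180.0, -0.1, 7.5]
force: [-0.8, -3.0, 5.6]
opening: 0.122
```

```bash
python3 - <<'E'
from h import *
c=cur(); p,d,W=wrist("w12")
E
```

```text
22.15 [627.  121.6  38.7] [ 1.7995e+02 -8.0000e-02  7.4900e+00] [-0.8 -3.   5.6] 0.12240743695420192
```

View pics/w12.png

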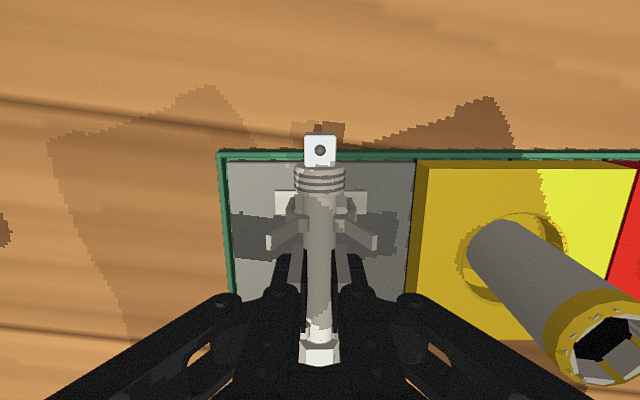

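The bar sits deep in the jaws. I'll press a few mm further while watching the force.

Request:
carry_out(
  rows=[
    [-1, [0, 0, 1], 0],
    [-1, [0, 0, 2], 0],
    [-1, [0, 0, 2], 0],
    [-1, [0, 0, 2], 0],
  ],
)

```text
time: 22.53
tool_pos: [627.1, 121.6, 38.5]
tool_rot: [179.9, -0.1, 7.5]
force: [-5.4, -4.3, 21.4]
opening: 0.124
```

Request:
carry_out(
  rows=[
    [-1, [0, 0, 1], 0],
    [-1, [0, 0, 1], 0],
    [-1, [0, 0, 1], 0],
  ],
)

```text
time: 22.78
tool_pos: [627.1, 121.5, 38.4]
tool_rot: [179.9, -0.2, 7.5]
force: [-9.2, -4.5, 28.6]
opening: 0.121
```

It bottomed out hard: force rises with no travel, and bar height works out at about 33.3 mm. I'll ease off, release with a partial opening, rise, and check.

Request:
carry_out(
  rows=[
    [-1, [0, 0, -3], 0],
    [-1, [0, 0, -3], 0],
    [-0.5, [0, 0, -3], 0],
    [-0.3, [0, 0, -3], 0],
    [-0.3, [0, 0, -3], 0],
  ],
)

```text
time: 23.2
tool_pos: [626.4, 123.1, 37.0]
tool_rot: [-179.9, 0.0, 7.5]
force: [-0.4, -0.9, 0.4]
opening: 0.35
```

Request:
carry_out(
  rows=[
    [-0.3, [0, 0, 0], 0],
    [-0.3, [0, 0, -10], 0],
    [-0.3, [0, 0, -35], 0],
    [0, [0, 0, -65], 0],
    [0.5, [0, 0, -100], 0],
  ],
)

```text
time: 23.62
tool_pos: [625.5, 122.2, 137.6]
tool_rot: [-180.0, 0.2, 7.5]
force: [1.8, 0.1, -0.3]
opening: 0.623
```

Request:
carry_out(
  rows=[
    [1, [-25, 5, -30], 0],
    [1, [-50, 15, -60], 0],
    [1, [-75, 25, -90], 0],
    [1, [-100, 35, -90], 0],
    [1, [-100, 35, -90], 0],
  ],
)

```text
time: 24.03
tool_pos: [528.8, 71.9, 230.0]
tool_rot: [179.9, -0.1, 7.4]
force: [-1.0, -0.3, -0.7]
opening: 0.998
```

```bash
python3 - <<'E'
from h import *
c=cur(); p,d,W=wrist("w13")
z=W[...,2]; m=(d>0)&(z>28)&(z<46)&(np.hypot(W[...,0]-626,W[...,1]-121)<75)
bar(W,d,626,121,28,50,75)
for x,y in [(638,27),(648.6,-68.4),(661.8,-163)]: ring(W,d,x,y,76,92,30)
q=W[(z>20)&(z<28)&(d>0)]
p2,d2=eyes.grab_frame("top"); W2=cloud(d2,eyes.get_calibration("top"))
bar(W2,d2,625,122,28,50,75)
for x,y,a,b in [(638,27,76,92),(648.6,-68.4,76,92),(661.8,-163,76,92),(439.6,-171,69,82),(602.8,316.8,69,82)]: ring(W2,d2,x,y,a,b,30)
E
```

```text
24.0333 [528.8  71.9 230. ] [ 1.7989e+02 -7.0000e-02  7.3900e+00] [-1.  -0.3 -0.7] 0.9984984318739414
bar 2832 ((621.0694580078125, 120.91773986816406), (113.23861694335938, 31.141698837280273), 6.086621284484863) [621.72993298 119.89922961  40.90171251] 49.991921291818585
axis yaw 6.8151294239811895 mid [621.15012976 119.97559355] len 113.11225894792535 shaft w 31.156808173751827
821 ((638.4764404296875, 27.03074073791504), 17.23600959777832) 81.94289594575378
1336 ((648.2805786132812, -68.27139282226562), 22.046546936035156) 81.57120438355345
538 ((661.1668701171875, -162.087158203125), 13.23024845123291) 80.92869078010715
bar 1 ((642.5009765625, 63.241458892822266), (0.0, 0.0), 0.0) [642.50100564  63.24145908  28.18677395] 28.18677395316604
 ** On entry to DLASCL parameter number  4 had an illegal value
  lhs /= scale
Traceback (most recent call last):
  File "h.py", line 26, in bar
    mid=(np.percentile(t,.2)+np.percentile(t,99.8))/2; k=abs(t-mid)<30; a,b=np.polyfit(t[k],s[k],1)
                                                                            ~~~~~~~~~~^^^^^^^^^^^^^
numpy.linalg.LinAlgError: SVD did not converge in Linear Least Squares
```

View pics/w13.png

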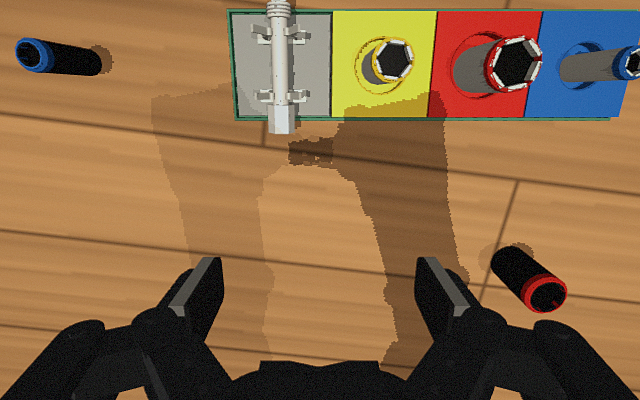

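The bar lies in both clips but is cut off at the top of the image. I'll shift forward to measure it whole.

Request:
carry_out(
  rows=[
    [1, [20, -5, 0], 0],
    [1, [40, -15, 0], 0],
    [1, [60, -20, 0], 0],
    [1, [60, -20, 0], 0],
    [1, [60, -20, 0], 0],
  ],
)

```text
time: 24.55
tool_pos: [589.5, 103.4, 226.0]
tool_rot: [-179.9, 0.1, 7.6]
force: [-0.5, 0.1, -0.9]
opening: 1.001
```

```bash
python3 - <<'E'
from h import *
c=cur(); p,d,W=wrist("w14"); z=W[...,2]
m=(d>0)&(z>22)&(z<48)&(np.hypot(W[...,0]-626,W[...,1]-121)<78); q=W[m]
a=np.radians(7.5); e=np.array([np.cos(a),np.sin(a)]); n=np.array([-e[1],e[0]]); o=np.array([625.5,121.5])
t=(q[:,:2]-o)@e; s=(q[:,:2]-o)@n; k=abs(s)<13
print("ends",np.percentile(t[k],[.3,99.7]))
for lo in range(-60,60,10):
    j=k&(t>=lo)&(t<lo+10); r=j&(abs(s)<10); print(lo,j.sum(),"s",s[r].mean().round(1),"ztop",np.percentile(q[r,2],97).round(1))
hsv=cv2.cvtColor(p,cv2.COLOR_BGR2HSV); H=hsv[...,0]
for nm,mm in [("yel",(H>22)&(H<36)),("red",(H<8)|(H>172)),("blu",(H>100)&(H<125))]:
    b=mm&(hsv[...,1]>130)&(z>22)&(z<26)&(d>0); b=cv2.morphologyEx(b.astype(np.uint8),cv2.MORPH_OPEN,np.ones((3,3)))>0; print(nm,b.sum(),np.round(np.hstack(rect(b,W)),1))
g=(hsv[...,1]<60)&(z>8)&(z<12)&(d>0)&(np.hypot(W[...,0]-625,W[...,1]-121)<70); g=cv2.morphologyEx(g.astype(np.uint8),cv2.MORPH_OPEN,np.ones((3,3)))>0; print("plate",g.sum(),rect(g,W))
E
```

```text
24.55 [589.5 103.4 226. ] [-1.7994e+02  9.0000e-02  7.5800e+00] [-0.5  0.1 -0.9] 1.0006339599396277
ends [-60.73525065  63.11777989]
-60 241 s 0.1 ztop 46.0
-50 246 s -0.1 ztop 45.8
-40 230 s -0.2 ztop 45.8
-30 232 s 0.2 ztop 44.8
-20 154 s -0.6 ztop 42.0
-10 156 s -0.7 ztop 42.1
0 157 s -0.9 ztop 41.5
10 163 s -0.9 ztop 41.9
20 249 s -0.3 ztop 44.8
30 184 s -1.5 ztop 42.8
40 275 s -0.4 ztop 45.4
50 184 s -1.2 ztop 43.4
yel 6373 [638.2  25.4  93.3  94.7   7.5]
red 4968 [650.5 -69.6  94.2  95.6   7.4]
blu 5780 [ 662.7 -164.2   93.4   95.4    7.7]
plate 5721 ((625.9219970703125, 120.82158660888672), (92.63314819335938, 94.11863708496094), 7.639959812164307)
```

View pics/w14.png

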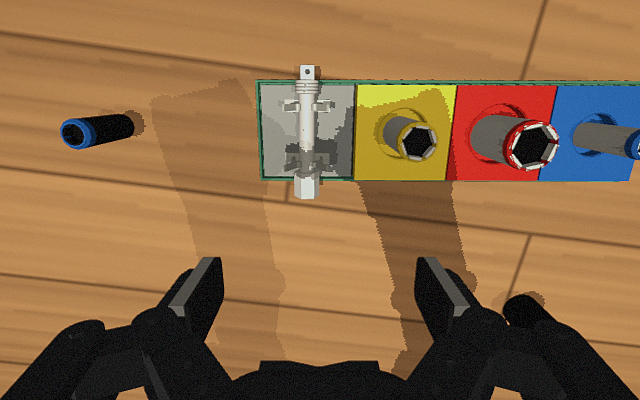

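The checks in the wrist frame:
- **Bar:** middle about 1 mm from the plate centre, yaw about 7.5°. The shaft top at 41.5–42 mm puts the axis at about 34 mm, so it is home.
- **Sockets:** within 3 mm of their block centres.

Handing in.

```bash
python3 - <<'E'
from workcell import workorder
print(workorder.job_done())
E
```

```text
the job is handed in; nothing more can be done
None
```

The chrome set is back in its tray and the job is handed in at about 24.6 s of the 99 s. The hand-in itself gave no verdict.

- **Sockets:** all three chrome sockets stand in their own colour's well, each within about 3 mm of its block centre. Their tops read 81–82 mm against an expected 84 mm. The same camera read a loose socket about 2 mm low on the bench, so that fits standing on the well floor.
- **Bar:** I pressed it into both clips until it stopped moving, with about 29 N at the wrist. Afterwards its middle was about 1 mm from the plate centre, its yaw matched the clips, and its axis was about 34 mm high against 33.5 mm nominal.
- **Black sockets:** the pictures show both still standing, and the arm never touched them. The measured check of where they stand did not run.
- **Disagreements and failures:**
  - One yellow placement pressed the well floor with 49 N at the wrist, so I released the other two sockets slightly higher.
  - The top and wrist cameras disagree by about 2 mm.
  - The final top-camera check failed because its bar fit found almost no points. The final figures come from the wrist camera alone.

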